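# Sweep the loose nuts into the catch frame

### The job

Three big steel hexagon nuts lie loose on the worktop. With the fingertips, sweep all three along the worktop through the open side of the three-sided aluminium catch frame, so that every nut ends flat and completely inside it; slide them only, never lift one or tip it up. Leave the black tape roll, the solder reel and the flux syringe where they are.

Things in the scene. Friction and masses are not known exactly. Their poses are not given: they have to be found in the camera images.
- frame: aluminium catch frame fixed to the worktop: three walls 25 mm high, 4 mm thick; no floor, no sill. Inside 130 mm wide (its y -65 to 65) and 100 mm deep (its x 0 to 100). Origin: middle of the open mouth, on the worktop; +x points into the frame, z up. Side walls reach to x = -4 mm; a 2 mm thick screwed flange lies behind the rear wall, to x = 121 mm. The mouth faces roughly to the robot's left
- nut_a: loose plain steel hexagon nut lying flat on the worktop: 30 mm across flats, 34.6 mm across corners, 16 mm high, with an open bore about 19 mm wide, about 60 g; all three nuts are alike. Origin: centre of its underside; z up
- nut_b: loose plain steel hexagon nut lying flat on the worktop: 30 mm across flats, 34.6 mm across corners, 16 mm high, with an open bore about 19 mm wide, about 60 g; all three nuts are alike. Origin: centre of its underside; z up
- nut_c: loose plain steel hexagon nut lying flat on the worktop: 30 mm across flats, 34.6 mm across corners, 16 mm high, with an open bore about 19 mm wide, about 60 g; all three nuts are alike. Origin: centre of its underside; z up
- tape: roll of black electrical tape lying flat, 55 mm across, 19 mm high, loose, beside the far side wall of the frame; leave it. Origin: centre of its underside
- spool: blue reel of solder wire, standing on its flange, about 60 mm across and 40 mm high, loose, behind the rear wall of the frame; leave it. Origin: underside; the reel's centre is about 11 mm from it along its +y
- syringe: flux syringe with a yellowish barrel lying on the worktop beyond the nuts, 114 mm long (its y), 28 mm over the flanges, 20 mm high, loose; leave it. Origin: underside, near the middle of its length

How it is judged:
At the end, for the whole second after the job is handed in: Each nut lies flat (within 0.15 rad) and at rest on the worktop inside the frame: its centre at least 13 mm past the line of the mouth and between the walls; tape roll, reel and syringe are within 20 mm of where they were (x of nut_a in the frame of frame between 0.013 and 0.095 m and y of nut_a in the frame of frame between -0.061 and 0.061 m and height (world z) of each of nut_a, nut_b, nut_c below 0.005 m and angle between each of nut_a, nut_b, nut_c's own z axis and vertical below 0.15 rad and linear speed of each of nut_a, nut_b, nut_c below 0.02 m/s and x of nut_b in the frame of frame between 0.013 and 0.095 m and y of nut_b in the frame of frame between -0.061 and 0.061 m and x of nut_c in the frame of frame between 0.013 and 0.095 m and y of nut_c in the frame of frame between -0.061 and 0.061 m and distance of each of tape, spool, syringe from where it was at the start of the episode below 0.02 m); the robot touches nothing.
It fails at once if a nut is lifted off the worktop or tipped up (height (world z) of any of nut_a, nut_b, nut_c above 0.012 m or angle between any of nut_a, nut_b, nut_c's own z axis and vertical above 0.6 rad).
It fails at once if the tape roll, the solder reel or the syringe is moved by more than 20 mm (distance of any of tape, spool, syringe from where it was at the start of the episode above 0.02 m).
It also fails if it takes over 64 s, if anything falls off the work surface, if the arm or the gripper's body presses on something with over 40 N, if the wrist force passes 120 N, or if a joint passes its speed limit or range.

### The arm

A 6-joint arm with a two-finger parallel gripper is mounted at the origin on a cart in front of the work surface, level with it; the furniture and walls round the work are solid. World frame = base frame: x ahead of the robot, y to its left, z up, the work surface at z = 0. Lengths are in m, angles in rad, forces in N, time in s.
With the tool pointing down it reaches from about 0.35 to 0.85 m from the base axis. Payload 8.1 kg.
Tool frame: the origin (TCP) lies on the mounting face of the last link; the fingertips stand 173 mm ahead of it and the grasp point (between the pads) lies 155 mm ahead of it (env.grip_point_offset is the distance from the TCP to the grasp point, in m); z points along the fingers, y is the line along which they close (so a half turn about z gives the same grasp; the last joint's range is limited). The gripper opens to 85 mm and grips with 20 to 120 N. Pads are 22 mm wide; open, the fingers measure 114 mm over their backs; the gripper's body (76 mm by 85 mm) begins 54 mm behind the grasp point. The pads swing forward as they close: fully open they stand 13 mm farther back than shut.
Start: joints at [1.19, 0.13, 1.488, -0, 1.523, -0.085], TCP at [0.175, 0.574, 0.405] pointing down, gripper open.
Joint ranges: [-2.96, 2.96], [-0.89, 2.26], [0.02, 2.5], [-1.34, 4.48], [0, 2.73], [-2.66, 2.66]. Speed limits (rad/s): [2.39, 2.39, 2.79, 3.14, 3.14, 3.14].

### API

Orientations are given as a unit quaternion [x, y, z, w].
In Python, from bench import env gives the robot as it stands.
- The arm moves only by the tool nudge_tcp, called after "Emit:" as a command line: name --argument value ..., lists and objects as JSON in quotes. Schema: {"type":"object","properties":{"offsets":{"type":"object","properties":{"increments":{"type":"array","items":{"type":"array","items":{"type":"number"},"minItems":6,"maxItems":6},"minItems":1,"maxItems":8}},"additionalProperties":false,"required":["increments"]},"jaw":{"type":"number"},"grip_force":{"type":"number"},"only":{"type":"string"},"quiet":{"type":"boolean"},"lines":{"type":"string"}},"required":["offsets"],"additionalProperties":false}. offsets is an object whose key "increments" holds a list of rows, 1 to 8 of them, each of 6 numbers: dx, dy, dz in shares of 750 mm (1.0 is 750 mm), then a rotation vector rx, ry, rz in fractions of the full range, 1 being pi rad; each row is the pose to reach, as a shift and turn from the pose commanded when the call began, along the tool's axes at that moment; what a row does not reach only later rows make up. A row lasts 1/10 s, in which the tool goes at most 0.05 m and 0.15 rad, less where a joint would pass 70% of its speed; a pose out of reach is approached as far as the arm can. jaw is the opening from 0.0 (shut) to 1.0 (fully open), set as the call begins (left out keeps the last). The fingers move at their own pace and stop on an object; grip_force is the grip in N (left out, the last holds). Time passes only in rows, so rows that do not move let the fingers close. The tool returns the time, the measured TCP pose, the force, the opening and the grip force at its end. only (a regular expression) keeps the lines of the reply that match it, lines (a string "A,B") keeps lines A to B, and quiet returns only ok. No shift or turn number may pass 1 either way. Input that does not fit is refused with a message, and nothing moves.
- env.get_state(): the state, without advancing time (a new reading comes with each control period).
- env.capture(name): name is "side" or "top"; returns a dict with "frame" (480x640x3 uint8, red, green, blue), "fx", "fy", "cx", "cy" (pixels), "D" ([k1, k2, p1, p2, k3] as OpenCV has them; the pictures are not rectified), "cam_to_world" (4x4, takes a point from camera to world coordinates). Camera axes: x right, y down, z forward; pixel columns grow to the right and rows downward; lengths in m; the calibration is good to about 2 mm. A picture is of the moment at which its call begins. There is no depth.
- env.close_job(): hands the job in; it is judged then, once.
The state is a dict: "clock": time; "joints": joint angles; "qvel": joint speeds; "joint_efforts": joint torques, N m; "tcp_pos": TCP position; "tool_rot": TCP orientation; "contact_force": force on the tool from outside, world axes, zero at the start; "moment": the same for the moment, N m; "finger_gap": opening from 0.0 (shut) to 1.0 (fully open); "finger_force": force on a finger pad.
Only numpy, scipy, OpenCV 4.12 (cv2) and the standard library are available. Lean on these libraries where they do the work, as an engineer would, in place of code of your own. Each camera call takes 0.05 s, during which the arm holds its last target. There are 200 camera calls.

## Working session

There is one attempt and no reset: what is moved stays moved. The work goes in short steps, Python scripts to look and compute and a tool call to move; the robot and the scene stay as the last step left them, time stands still between calls to the robot, and variables do not carry over. Pictures are saved under pics/ and viewed, at most 12 in all, crops included, and the job is handed in when it is done.

```bash
ls; mkdir -p pics
```

Create h.py:
```python
import numpy as np, cv2
from bench import env
def cap(n,f=None):
    c=env.capture(n)
    if f: cv2.imwrite('pics/'+f,c['frame'][:,:,::-1])
    return c
def ray(c,uv,z):
    K=np.array([[c['fx'],0,c['cx']],[0,c['fy'],c['cy']],[0,0,1.]])
    p=cv2.undistortPoints(np.array(uv,float).reshape(-1,1,2),K,np.array(c['D'],float)).reshape(-1,2)
    T=np.array(c['cam_to_world']); d=np.c_[p,np.ones(len(p))]@T[:3,:3].T; o=T[:3,3]
    return o+d*((z-o[2])/d[:,2])[:,None]
```

Run:
```python
from h import *
for n in('top','side'):
    c=cap(n,n+'0.png'); print(n,np.round(c['cam_to_world'],3).tolist())
s=env.get_state(); print(s['tcp_pos'],s['tool_rot'],s['clock'],s['finger_gap'])
```

```text
bench.py
pics
top [[-0.002, -0.991, 0.134, 0.337], [-1.0, 0.003, 0.002, -0.148], [-0.003, -0.134, -0.991, 1.286], [0.0, 0.0, 0.0, 1.0]]
side [[-1.0, -0.014, -0.0, 0.539], [-0.008, 0.623, -0.782, 0.583], [0.011, -0.782, -0.623, 0.615], [0.0, 0.0, 0.0, 1.0]]
[0.17479271 0.57374745 0.40370825] [ 1.47349297e-01  9.89084139e-01 -8.42749287e-04 -2.01438462e-04] 0.1 0.9960178451039038
```

View pics/top0.png

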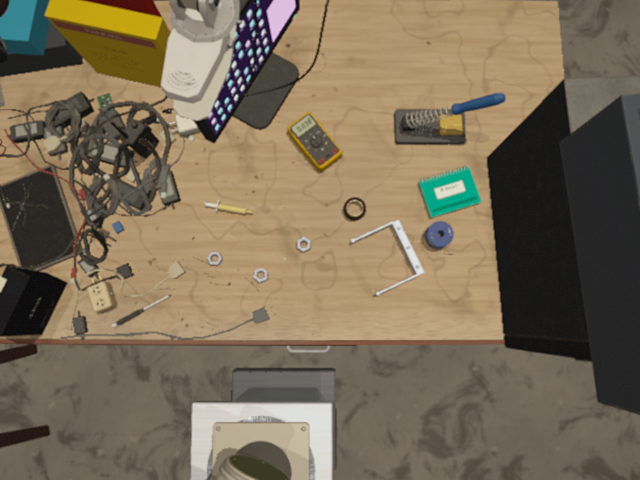

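View pics/side0.png

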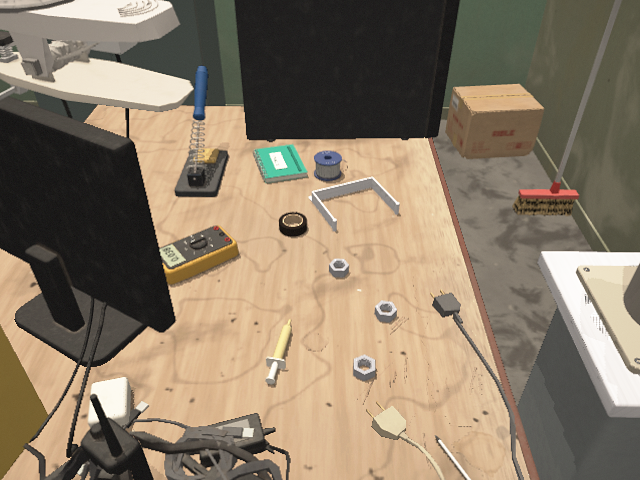

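Top view: the nuts are near (215,258), (261,275) and (304,244). The frame's wall ends are at (352,241) and (376,294), its rear corners near (400,222) and (421,272). The tape is at (354,208), the reel at (439,236) and the syringe around (228,208). The side view shows the same layout with nothing hidden. Next I measure them.

Run:
```python
from h import *
c=cap('top'); f=c['frame']; s=cap('side')
hsv=cv2.cvtColor(f,cv2.COLOR_RGB2HSV)
m=((hsv[:,:,1]<60)&(hsv[:,:,2]>90)).astype(np.uint8)
for nm,u,v in(('a',215,258),('b',261,275),('c',304,244)):
    w=m[v-14:v+14,u-14:u+14]; n,l,st,ce=cv2.connectedComponentsWithStats(w)
    k=1+np.argmax(st[1:,4]); ct,_=cv2.findContours((l==k).astype(np.uint8),cv2.RETR_EXTERNAL,2)
    (x,y),r=cv2.minEnclosingCircle(ct[0]); uv=[u-14+x,v-14+y]
    print('top',nm,np.round(uv,1),st[k],'r',round(r,1),ray(c,[uv],.012).round(4))
hs=cv2.cvtColor(s['frame'],cv2.COLOR_RGB2HSV); ms=((hs[:,:,1]<60)&(hs[:,:,2]>70)).astype(np.uint8)
for nm,u,v in(('c',339,268),('b',386,311),('a',365,367)):
    w=ms[v-20:v+20,u-20:u+20]; n,l,st,ce=cv2.connectedComponentsWithStats(w); k=1+np.argmax(st[1:,4])
    b=st[k]; uv=[u-20+b[0]+b[2]/2,v-20+b[1]+b[3]/2]; print('side',nm,uv,b,ray(s,[uv],.008).round(4))
# frame
w=m[205:305,340:435]; n,l,st,ce=cv2.connectedComponentsWithStats(w)
k=1+np.argmax(st[1:,4]); print(st[1:].tolist())
print('frame pts top',ray(c,[[352,241],[376,294],[398,222],[421,272]],.025).round(4)[:,:2].tolist())
print('tape,spool,syr',ray(c,[[354,208]],.01).round(3),ray(c,[[439,236]],.03).round(3),ray(c,[[206,207],[251,212]],.01).round(3))
a=cv2.resize(f[190:310,190:450],None,fx=3,fy=3,interpolation=cv2.INTER_CUBIC)
cv2.imwrite('pics/crop.png',a[:,:,::-1])
g=s['frame'][150:250,290:440]
cv2.imwrite('pics/crops.png',cv2.resize(g,None,fx=5,fy=5)[:,:,::-1])
```

```text
top a [213.9 257.9] [  6   7  15  15 133] r 7.4 [[0.4788 0.1108 0.012 ]]
top b [259.9 274.6] [  6   6  15  16 139] r 7.7 [[0.4398 0.0032 0.012 ]]
top c [303.5 244. ] [  7   7  14  15 138] r 7.6 [[ 0.5108 -0.0975  0.012 ]]
side c [np.float64(339.0), np.float64(268.0)] [ 10  10  20  20 324] [[ 0.5102 -0.0952  0.008 ]]
side b [np.float64(385.5), np.float64(311.5)] [  8   9  23  23 388] [[0.4397 0.0043 0.008 ]]
side a [np.float64(364.5), np.float64(367.5)] [  8   7  23  27 456] [[0.4781 0.1116 0.008 ]]
[[86, 1, 2, 4, 4], [88, 6, 1, 2, 2], [89, 9, 1, 2, 2], [90, 12, 1, 1, 1], [93, 12, 1, 1, 1], [11, 15, 74, 76, 876], [88, 17, 7, 7, 11], [90, 27, 2, 3, 6], [87, 29, 1, 2, 2], [88, 33, 1, 1, 1], [91, 32, 2, 3, 5], [89, 35, 2, 2, 2], [93, 39, 1, 1, 1]]
frame pts top [[0.5157, -0.2097], [0.3938, -0.2632], [0.5599, -0.3166], [0.4437, -0.3671]]
tape,spool,syr [[ 0.596 -0.216  0.01 ]] [[ 0.526 -0.41   0.03 ]] [[0.6   0.133 0.01 ]
 [0.587 0.026 0.01 ]]
```

View pics/crop.png

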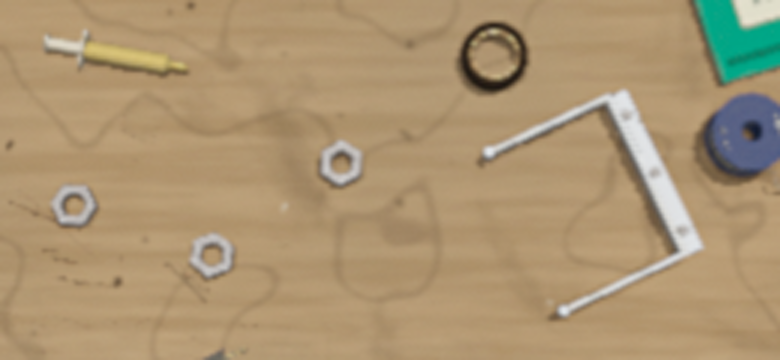

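View pics/crops.png

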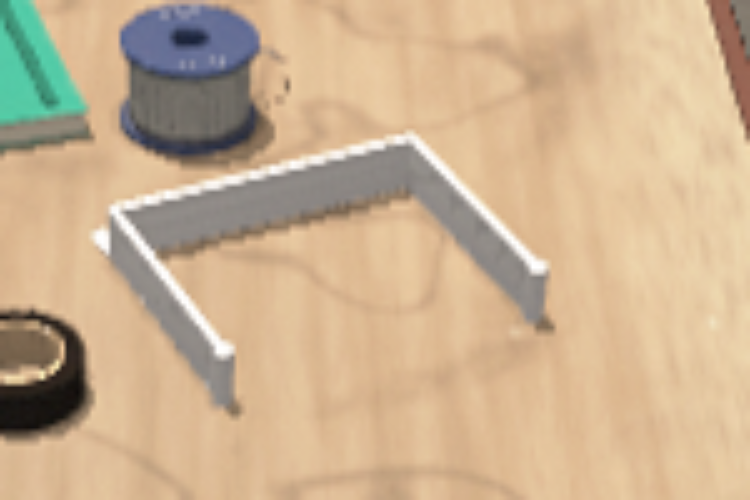

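Both views agree on the nuts to about 2 mm, and the wall ends come out 133 mm apart against 134 expected. The plan is to push with two fingertips about 24 mm apart, so each nut nests in the notch between them. Order: nut c first, then b, then a.

Add to h.py:
```python
from scipy.spatial.transform import Rotation as Ro
M=np.array([.4563,-.240]); FX=np.array([.4016,-.9158]); FY=np.array([.9158,.4016])
def fw(x,y): return M+x*FX+y*FY
def inf(p): d=np.array(p)[:2]-M; return np.array([d@FX,d@FY])
def to(xy,z,deg=None):
    "print tool-axis row taking TCP to xy,z with tool -x heading deg"
    s=env.get_state(); R=Ro.from_quat(s['tool_rot']); d=np.r_[xy,z]-s['tcp_pos']
    rv=np.zeros(3)
    if deg is not None:
        a=np.deg2rad(deg); x=-np.array([np.cos(a),np.sin(a),0]); zz=np.array([0,0,-1.])
        rv=(R.inv()*Ro.from_matrix(np.c_[x,np.cross(zz,x),zz])).as_rotvec()
    print(R.inv().apply(d).round(4).tolist(),rv.round(3).tolist(),'|d|',round(float(np.linalg.norm(d)),4),'t',s['clock'],'F',np.round(s['contact_force'],1),'gap',round(s['finger_gap'],3))
def plan(n,t):
    t=fw(*t); d=t-n; L=np.linalg.norm(d); u=d/L
    print('nut',n,'infr',inf(n).round(3),'start',(n-.055*u).round(4),'end tcp',(t-.021*u).round(4),'deg',round(np.degrees(np.arctan2(u[1],u[0])),1)); return n-.055*u,np.degrees(np.arctan2(u[1],u[0]))
```

Run:
```python
from h import *
s=env.capture('side')
print(ray(s,[[335,220],[398,203.6]],.025).round(4))
for n,t in(((.5105,-.0965),(.07,-.045)),((.44,.004),(.08,.01)),((.4785,.111),(.04,-.01))):
    p,a=plan(np.array(n),t); to(p,.25,a)
```

```text
[[ 0.5163 -0.2085  0.025 ]
 [ 0.3946 -0.264   0.025 ]]
nut [ 0.5105 -0.0965] infr [-0.11   0.107] start [ 0.5262 -0.0438] end tcp [ 0.4492 -0.3021] deg -106.6
[-0.5162, -0.4883, 0.1546] [-0.001, 0.001, 1.565] |d| 0.7271 t 0.25 F [0.8 0.5 0.8] gap 1.001
nut [0.44  0.004] infr [-0.23   0.083] start [0.4301 0.0581] end tcp [ 0.4938 -0.2886] deg -79.6
[-0.3945, -0.4188, 0.1545] [-0.001, 0.0, 1.093] |d| 0.5958 t 0.25 F [0.8 0.5 0.8] gap 1.001
nut [0.4785 0.111 ] infr [-0.313  0.161] start [0.4806 0.166 ] end tcp [ 0.464  -0.2597] deg -92.2
[-0.4114, -0.3009, 0.1544] [-0.001, 0.0, 1.314] |d| 0.5326 t 0.25 F [0.8 0.5 0.8] gap 1.001
```

Careful with the scale: shifts go in shares of 750 mm and turns go in shares of pi rad. That gives: -0.27 m is -0.36, -0.25 m is -0.3333, 0.8 rad is 0.2546.

Emit:
nudge_tcp --offsets '{"increments": [[-0.0467,-0.0427,0.0133,0,0,0.0318],[-0.0933,-0.0867,0.0267,0,0,0.0637],[-0.1333,-0.1267,0.04,0,0,0.0955],[-0.18,-0.1693,0.0533,0,0,0.1273],[-0.2267,-0.2133,0.0667,0,0,0.1592],[-0.2667,-0.2533,0.08,0,0,0.191],[-0.3133,-0.296,0.0933,0,0,0.2228],[-0.36,-0.3333,0.1067,0,0,0.2546]]}' --jaw 0.28

```text
clock: 1.05
tcp_pos: [0.3607, 0.2543, 0.3245]
tool_rot: [0.523, 0.853, 0.0, 0.0]
contact_force: [0.1, 0.2, -0.5]
finger_gap: 0.28
finger_force: 0.0
```

Run:
```python
from h import *
to((.5262,-.0438),.25,-106.6)
```

```text
[-0.3408, 0.0121, 0.0745] [0.001, -0.0, 0.761] |d| 0.349 t 1.05 F [ 0.1  0.2 -0.5] gap 0.28
```

In the tool's units: -0.341 m is -0.4547, -0.315 m is -0.42, 0.761 rad is 0.2422.

Emit:
nudge_tcp --offsets '{"increments": [[-0.06,0.0027,0.0133,0,0,0.0318],[-0.12,0.0053,0.0267,0,0,0.0637],[-0.18,0.0067,0.04,0,0,0.0955],[-0.24,0.008,0.0533,0,0,0.1273],[-0.3,0.0107,0.0667,0,0,0.1592],[-0.36,0.0133,0.08,0,0,0.1974],[-0.42,0.0147,0.0933,0,0,0.2355],[-0.4547,0.016,0.0993,0,0,0.2422]]}'

```text
clock: 1.85
tcp_pos: [0.5276, -0.0446, 0.2493]
tool_rot: [0.803, 0.597, -0.0, 0.0]
contact_force: [-0.7, 0.4, 0.4]
finger_gap: 0.279
finger_force: 0.0
```

Run:
```python
from h import *
to((.5262,-.0438),.19,-106.6)
```

```text
[0.0004, -0.0015, 0.0593] [-0.0, 0.001, -0.003] |d| 0.0593 t 1.85 F [-0.7  0.4  0.4] gap 0.279
```

In the tool's units: 0.06 m is 0.08, 0.05 m is 0.0667.

Emit:
nudge_tcp --offsets '{"increments": [[0,-0.0013,0.04,0,0,0],[0,-0.0013,0.0667,0,0,0],[0,-0.0013,0.08,0,0,0],[0,-0.0013,0.08,0,0,0]]}'

```text
clock: 2.25
tcp_pos: [0.525, -0.0412, 0.1886]
tool_rot: [0.801, 0.599, -0.001, -0.001]
contact_force: [-0.3, -0.2, -0.5]
finger_gap: 0.279
finger_force: 0.0
```

Run:
```python
from h import *
s=cap('side'); cv2.imwrite('pics/s1.png',cv2.resize(s['frame'][180:340,260:460],None,fx=3.7,fy=3.7)[:,:,::-1])
to((.5262,-.0438),.18,-106.6)
```

```text
[-0.0024, 0.0012, 0.0099] [-0.001, 0.0, 0.004] |d| 0.0103 t 2.3 F [0.4 0.5 0.2] gap 0.279
```

View pics/s1.png

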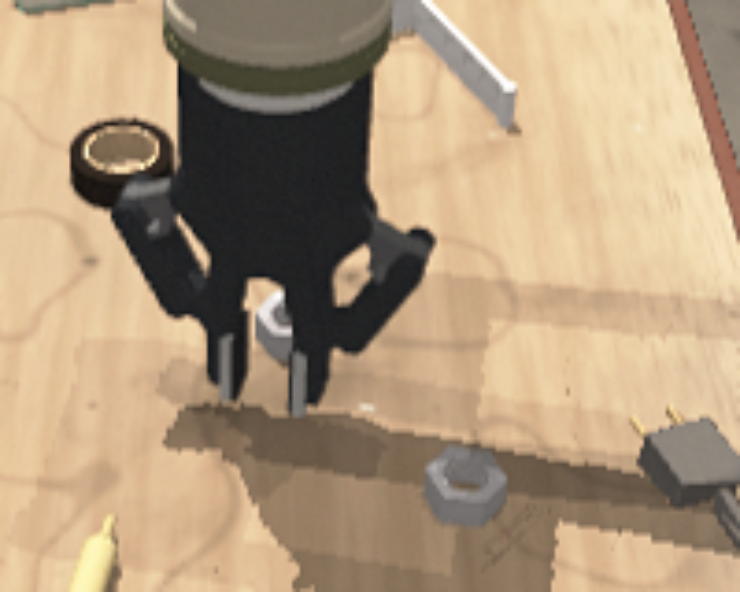

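The fingertips stand behind nut c at about (265,400) in the crop, with a gap of about 25 mm. Nut c is beyond them around (292,325) and lined up. Next I check the tip height.

Run:
```python
from h import *
s=cap('side')
for h in(0,.008,.016,.024): print(h,ray(s,[[341,291],[322,288]],h).round(4)[:,:2].tolist())
R=Ro.from_quat(env.get_state()['tool_rot']);p=env.get_state()['tcp_pos'];print(p)
for q in((.011,.013),(.011,-.013)): print('exp trailing inner',(p+R.apply([*q,0]))[:2])
to((.5262,-.0438),.18,-106.6)
```

```text
0 [[0.5075, -0.0479], [0.5387, -0.0543]]
0.008 [[0.5079, -0.0396], [0.5387, -0.046]]
0.016 [[0.5083, -0.0314], [0.5387, -0.0377]]
0.024 [[0.5087, -0.0232], [0.5387, -0.0294]]
[ 0.52627651 -0.04119584  0.19093097]
exp trailing inner [ 0.54184851 -0.03430291]
exp trailing inner [ 0.51690121 -0.02697952]
[-0.0025, 0.0007, 0.0109] [0.001, -0.0, 0.004] |d| 0.0112 t 2.35 F [-0.6 -0.2  1. ] gap 0.28
```

In the tool's units: -0.095 m is -0.1267, -0.02 m is -0.0267.

Emit:
nudge_tcp --offsets '{"increments": [[0,0,0.0107,0,0,0],[-0.0067,0,0.016,0,0,0],[-0.0267,0,0.016,0,0,0],[-0.0467,0,0.016,0,0,0],[-0.0667,0,0.016,0,0,0],[-0.0867,0,0.016,0,0,0],[-0.1067,0,0.016,0,0,0],[-0.1267,0,0.016,0,0,0]]}'

```text
clock: 3.15
tcp_pos: [0.4987, -0.134, 0.1783]
tool_rot: [0.801, 0.599, 0.0, 0.0]
contact_force: [1.2, 1.6, -0.4]
finger_gap: 0.279
finger_force: 0.4
```

Run:
```python
from h import *
s=cap('side'); cv2.imwrite('pics/s2.png',cv2.resize(s['frame'][160:340,280:480],None,fx=3.3,fy=3.3)[:,:,::-1])
to((.4492,-.3021),.178,-106.6)
```

```text
[-0.1736, 0.0, 0.0006] [0.0, 0.001, 0.003] |d| 0.1736 t 3.2 F [-0.1 -2.1 -0.2] gap 0.28
```

View pics/s2.png

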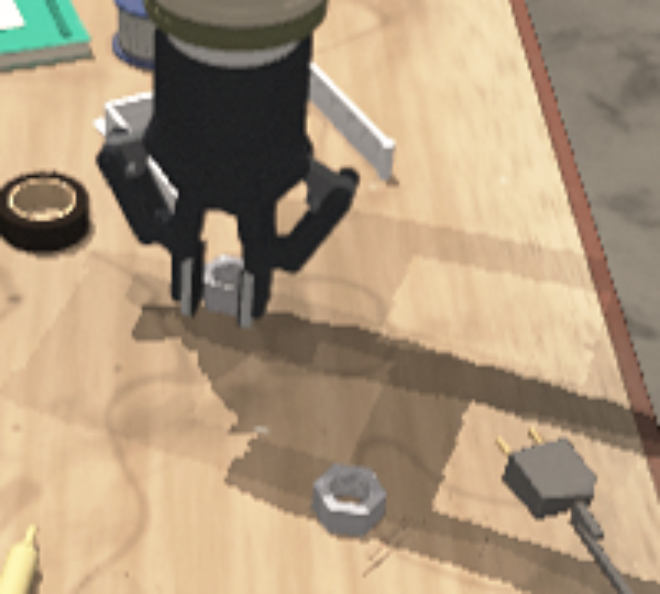

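Nut c, at (225,285) in the crop, is nested between the fingertips. I continue into the frame.

In the tool's units: -0.136 m is -0.1813, -0.124 m is -0.1653.

Emit:
nudge_tcp --offsets '{"increments": [[-0.024,0,0,0,0,0],[-0.048,0,0,0,0,0],[-0.072,0,0,0,0,0],[-0.096,0,0,0,0,0],[-0.12,0,0,0,0,0],[-0.144,0,0,0,0,0],[-0.1653,0,0,0,0,0],[-0.1813,0,0,0,0,0]]}'

```text
clock: 4.0
tcp_pos: [0.4604, -0.2641, 0.1783]
tool_rot: [0.801, 0.599, 0.0, 0.0]
contact_force: [1.0, 1.0, 0.9]
finger_gap: 0.279
finger_force: 0.9
```

Emit:
nudge_tcp --offsets '{"increments": [[-0.0133,0,0,0,0,0],[-0.0253,0,0,0,0,0],[-0.0347,0,0,0,0,0],[-0.0413,0,0,0,0,0],[-0.0467,0,0,0,0,0],[-0.0493,0,0,0,0,0],[-0.0493,0,0,0,0,0]]}'

```text
clock: 4.7
tcp_pos: [0.4503, -0.2986, 0.1782]
tool_rot: [0.801, 0.599, -0.0, 0.0]
contact_force: [-0.6, 0.0, 0.8]
finger_gap: 0.284
finger_force: 0.3
```

Run:
```python
from h import *
to((.4301,.0581),.25,-79.6)
to((.4492,-.3021),.25)
```

```text
[0.3365, -0.12, -0.0719] [-0.0, 0.0, -0.468] |d| 0.3644 t 4.7 F [-0.6  0.   0.8] gap 0.284
[-0.0037, -0.0001, -0.0718] [0.0, 0.0, 0.0] |d| 0.0719 t 4.7 F [-0.6  0.   0.8] gap 0.284
```

In the tool's units: 0.28 m is 0.3733, 0.235 m is 0.3133, -0.468 rad is -0.149.

Emit:
nudge_tcp --offsets '{"increments": [[0.02,0,0,0,0,0],[0.0533,0,-0.0133,0,0,0],[0.08,-0.0133,-0.0667,0,0,0],[0.1333,-0.04,-0.0933,0,0,-0.0318],[0.1933,-0.0667,-0.096,0,0,-0.0637],[0.2533,-0.0867,-0.096,0,0,-0.0955],[0.3133,-0.1067,-0.096,0,0,-0.1273],[0.3733,-0.1333,-0.096,0,0,-0.149]]}'

```text
clock: 5.5
tcp_pos: [0.4328, 0.0009, 0.2504]
tool_rot: [0.638, 0.77, 0.0, 0.0]
contact_force: [1.0, 0.4, -0.1]
finger_gap: 0.278
finger_force: 0.0
```

Run:
```python
from h import *
to((.4301,.0581),.178,-79.6)
```

```text
[0.0568, 0.0078, 0.0724] [0.001, 0.0, 0.004] |d| 0.0923 t 5.5 F [ 1.   0.4 -0.1] gap 0.278
```

In the tool's units: 0.072 m is 0.096, 0.07 m is 0.0933.

Emit:
nudge_tcp --offsets '{"increments": [[0.0533,0.008,0,0,0,0],[0.076,0.0107,0,0,0,0],[0.076,0.0107,0.04,0,0,0],[0.076,0.0107,0.0733,0,0,0],[0.076,0.0107,0.0933,0,0,0],[0.076,0.0107,0.096,0,0,0],[0.076,0.0107,0.096,0,0,0]]}'

```text
clock: 6.2
tcp_pos: [0.4305, 0.0564, 0.178]
tool_rot: [0.64, 0.769, -0.0, -0.0]
contact_force: [1.0, 0.3, 0.5]
finger_gap: 0.28
finger_force: 0.0
```

Run:
```python
from h import *
s=cap('side'); cv2.imwrite('pics/s3.png',cv2.resize(s['frame'][160:420,260:480],None,fx=2.3,fy=2.3)[:,:,::-1])
to((.4938,-.2886),.178,-79.6)
```

```text
[-0.3505, -0.0008, 0.0008] [0.0, 0.0, 0.001] |d| 0.3505 t 6.25 F [ 0.1 -0.1  0.6] gap 0.281
```

View pics/s3.png

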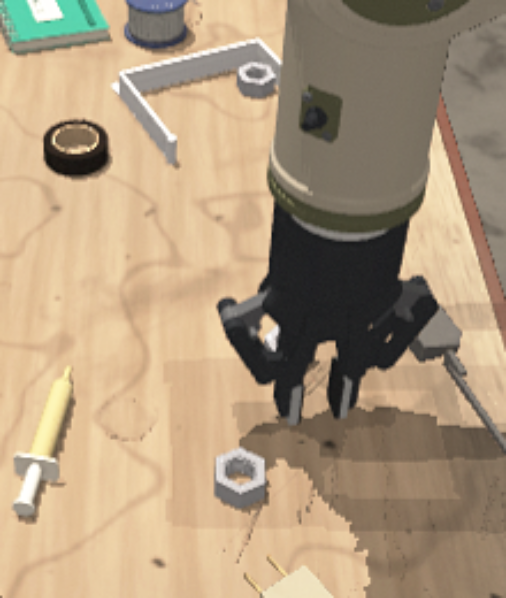

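Nut c sits at the rear of the frame, at (256,75) in the crop. The fingers are down behind nut b, with its white edge at (270,335). I push b now.

In the tool's units: -0.134 m is -0.1787, -0.116 m is -0.1547.

Emit:
nudge_tcp --offsets '{"increments": [[-0.02,0,0,0,0,0],[-0.04,0,0,0,0,0],[-0.06,0,0,0,0,0],[-0.0827,0,0,0,0,0],[-0.1067,0,0,0,0,0],[-0.1307,0,0,0,0,0],[-0.1547,0,0,0,0,0],[-0.1787,0,0,0,0,0]]}'

```text
clock: 7.05
tcp_pos: [0.456, -0.0768, 0.1798]
tool_rot: [0.64, 0.768, 0.001, 0.001]
contact_force: [-0.6, 1.1, 0.1]
finger_gap: 0.282
finger_force: 0.2
```

Emit:
nudge_tcp --offsets '{"increments": [[-0.024,0,0,0,0,0],[-0.048,0,0,0,0,0],[-0.072,0,0,0,0,0],[-0.096,0,0,0,0,0],[-0.12,0,0,0,0,0],[-0.144,0,0,0,0,0],[-0.1667,0,0,0,0,0],[-0.18,0,0,0,0,0]]}'

```text
clock: 7.85
tcp_pos: [0.4802, -0.2103, 0.179]
tool_rot: [0.64, 0.768, 0.0, 0.001]
contact_force: [-0.6, 1.4, 1.0]
finger_gap: 0.279
finger_force: 0.7
```

Run:
```python
from h import *
s=cap('side'); cv2.imwrite('pics/s4.png',cv2.resize(s['frame'][130:310,270:470],None,fx=3.3,fy=3.3)[:,:,::-1])
to((.4938,-.2886),.178,-79.6)
```

```text
[-0.0787, -0.0007, 0.0011] [0.001, 0.002, -0.001] |d| 0.0787 t 7.9 F [-1.  -1.1  1.1] gap 0.282
```

View pics/s4.png

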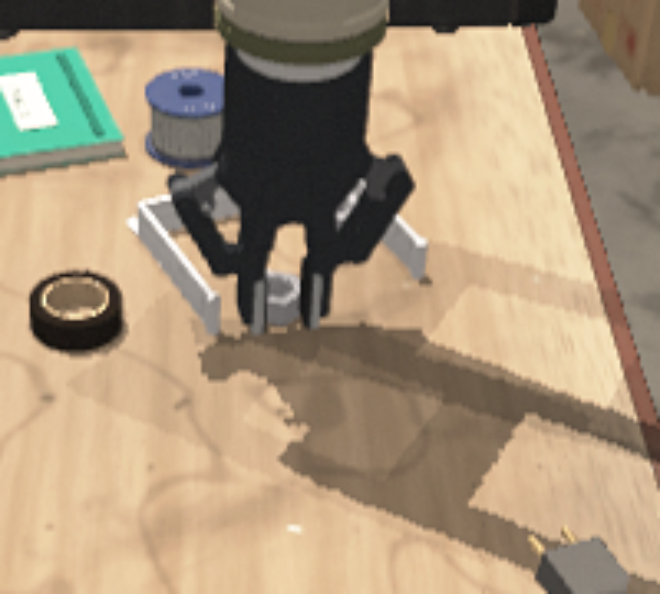

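Nut b is nested at (282,298), entering the mouth, and the left finger clears the wall end at (213,320). I push the last 75 mm.

In the tool's units: -0.074 m is -0.0987, -0.071 m is -0.0947.

Emit:
nudge_tcp --offsets '{"increments": [[-0.016,0,0,0,0,0],[-0.032,0,0,0,0,0],[-0.048,0,0,0,0,0],[-0.064,0,0,0,0,0],[-0.0773,0,0,0,0,0],[-0.088,0,0,0,0,0],[-0.0947,0,0,0,0,0],[-0.0987,0,0,0,0,0]]}'

```text
clock: 8.7
tcp_pos: [0.4931, -0.2819, 0.1781]
tool_rot: [0.64, 0.768, 0.0, -0.0]
contact_force: [-0.3, 2.0, -0.7]
finger_gap: 0.28
finger_force: 0.4
```

Emit:
nudge_tcp --offsets '{"increments": [[0.0067,0,0,0,0,0],[0.04,0,0,0,0,0],[0.0667,0,-0.04,0,0,0],[0.1067,0,-0.0933,0,0,0],[0.1733,0,-0.096,0,0,0],[0.24,0,-0.096,0,0,0],[0.3067,0,-0.096,0,0,0],[0.3733,0,-0.096,0,0,0]]}'

```text
clock: 9.5
tcp_pos: [0.4413, -0.004, 0.2503]
tool_rot: [0.64, 0.768, 0.0, 0.0]
contact_force: [0.9, 0.1, -0.1]
finger_gap: 0.28
finger_force: 0.0
```

Run:
```python
from h import *
to((.4806,.166),.25,-92.2)
```

```text
[0.16, 0.0694, 0.0004] [0.001, -0.0, 0.22] |d| 0.1745 t 9.5 F [ 0.9  0.1 -0.1] gap 0.28
```

In the tool's units: 0.16 m is 0.2133, 0.13 m is 0.1733, 0.22 rad is 0.07.

Emit:
nudge_tcp --offsets '{"increments": [[0.06,0.0267,0,0,0,0.0191],[0.12,0.0533,0,0,0,0.0382],[0.1733,0.0747,0,0,0,0.0573],[0.2133,0.0925,0,0,0,0.07],[0.2133,0.0925,0.04,0,0,0.07],[0.2133,0.0925,0.0733,0,0,0.07],[0.2133,0.0925,0.0933,0,0,0.07],[0.2133,0.0925,0.096,0,0,0.07]]}'

```text
clock: 10.3
tcp_pos: [0.4797, 0.164, 0.1757]
tool_rot: [0.72, 0.694, -0.002, -0.001]
contact_force: [-0.6, 0.6, -0.6]
finger_gap: 0.28
finger_force: 0.0
```

Run:
```python
from h import *
c=cap('top'); f=c['frame']; hsv=cv2.cvtColor(f,cv2.COLOR_RGB2HSV)
cv2.imwrite('pics/t5.png',cv2.resize(f[190:310,180:450],None,fx=2.9,fy=2.9)[:,:,::-1])
to((.464,-.2597),.178,-92.2)
```

```text
[-0.424, -0.0005, -0.0009] [-0.003, 0.001, 0.001] |d| 0.424 t 10.35 F [ 0.2  0.3 -0.4] gap 0.281
```

View pics/t5.png

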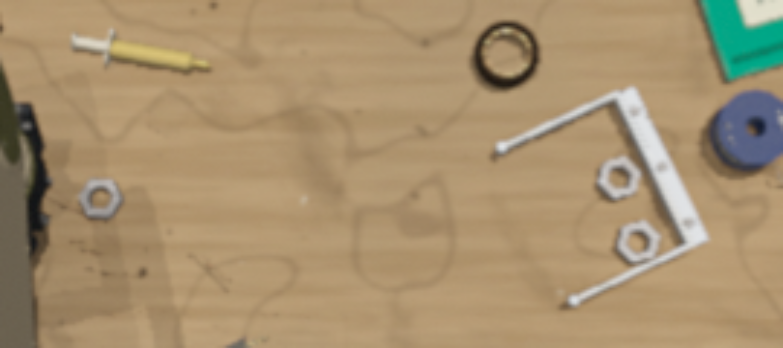

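Nuts b (618,178) and c (637,242) are well inside the frame, and nut a (100,198) is untouched with the fingers behind it. I push a.

In the tool's units: -0.134 m is -0.1787, -0.116 m is -0.1547.

Emit:
nudge_tcp --offsets '{"increments": [[-0.02,0,0,0,0,0],[-0.04,0,0,0,0,0],[-0.06,0,0,0,0,0],[-0.0827,0,0,0,0,0],[-0.1067,0,0,0,0,0],[-0.1307,0,0,0,0,0],[-0.1547,0,0,0,0,0],[-0.1787,0,0,0,0,0]]}'

```text
clock: 11.15
tcp_pos: [0.4767, 0.028, 0.1791]
tool_rot: [0.721, 0.693, 0.001, 0.001]
contact_force: [-0.7, 0.6, 1.1]
finger_gap: 0.283
finger_force: 0.6
```

Emit:
nudge_tcp --offsets '{"increments": [[-0.024,0,0,0,0,0],[-0.048,0,0,0,0,0],[-0.072,0,0,0,0,0],[-0.096,0,0,0,0,0],[-0.12,0,0,0,0,0],[-0.144,0,0,0,0,0],[-0.168,0,0,0,0,0],[-0.192,0,0,0,0,0]]}'

```text
clock: 11.95
tcp_pos: [0.4708, -0.116, 0.1791]
tool_rot: [0.721, 0.693, 0.0, 0.001]
contact_force: [1.6, 2.1, 0.9]
finger_gap: 0.281
finger_force: 0.7
```

Run:
```python
from h import *
s=cap('side'); cv2.imwrite('pics/s6.png',cv2.resize(s['frame'][130:330,270:470],None,fx=2.9,fy=2.9)[:,:,::-1])
to((.464,-.2597),.178,-92.2)
```

```text
[-0.1419, -0.0012, 0.0016] [0.002, 0.002, -0.001] |d| 0.1419 t 12.0 F [-0.5 -2.4 -0.1] gap 0.279
```

View pics/s6.png

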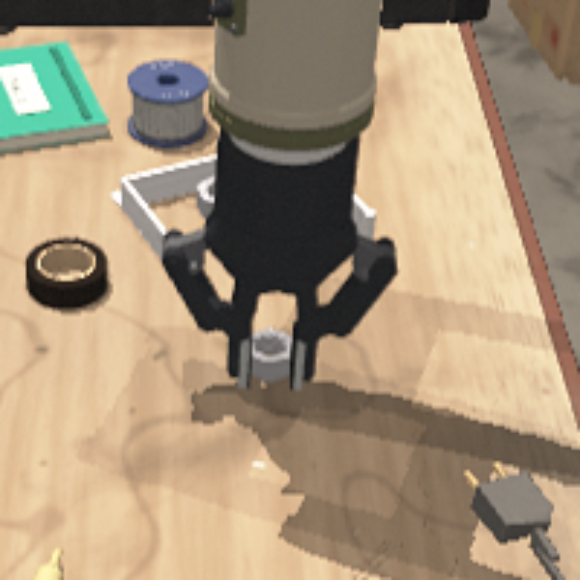

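Nut a, at (271,352), is nested and heading for the mouth. I finish the push, then retreat.

In the tool's units: -0.118 m is -0.1573, -0.11 m is -0.1467.

Emit:
nudge_tcp --offsets '{"increments": [[-0.024,0,0,0,0,0],[-0.048,0,0,0,0,0],[-0.072,0,0,0,0,0],[-0.096,0,0,0,0,0],[-0.1173,0,0,0,0,0],[-0.1333,0,0,0,0,0],[-0.1467,0,0,0,0,0],[-0.1573,0,0,0,0,0]]}'

```text
clock: 12.8
tcp_pos: [0.4665, -0.2327, 0.1783]
tool_rot: [0.721, 0.693, 0.0, 0.0]
contact_force: [-0.4, 1.2, 1.8]
finger_gap: 0.279
finger_force: 0.8
```

Emit:
nudge_tcp --offsets '{"increments": [[-0.0107,0,0,0,0,0],[-0.0187,0,0,0,0,0],[-0.0253,0,0,0,0,0],[-0.0307,0,0,0,0,0],[-0.032,0,0,0,0,0],[-0.032,0,0,0,0,0]]}'

```text
clock: 13.4
tcp_pos: [0.4657, -0.256, 0.1781]
tool_rot: [0.72, 0.694, -0.0, -0.0]
contact_force: [0.5, -0.3, 0.3]
finger_gap: 0.28
finger_force: 0.0
```

Emit:
nudge_tcp --offsets '{"increments": [[0.02,0,0,0,0,0],[0.0533,0,-0.0133,0,0,0],[0.08,0,-0.0667,0,0,0],[0.1333,0,-0.0933,0,0,0],[0.2,0,-0.1,0,0,0],[0.2667,0,-0.1,0,0,0],[0.3333,0,-0.1,0,0,0],[0.4,0,-0.1,0,0,0]]}'

```text
clock: 14.2
tcp_pos: [0.4762, 0.0465, 0.2534]
tool_rot: [0.72, 0.694, 0.0, 0.0]
contact_force: [1.0, -0.1, -0.4]
finger_gap: 0.28
finger_force: 0.0
```

Emit:
nudge_tcp --offsets '{"increments": [[0,0,0,0,0,0],[0,0,0,0,0,0]]}'

```text
clock: 14.4
tcp_pos: [0.4764, 0.0456, 0.253]
tool_rot: [0.719, 0.695, -0.0, -0.0]
contact_force: [0.1, 0.2, 0.7]
finger_gap: 0.283
finger_force: 0.0
```

Run:
```python
from h import *
c=cap('top'); f=c['frame']; hsv=cv2.cvtColor(f,cv2.COLOR_RGB2HSV)
cv2.imwrite('pics/t7.png',cv2.resize(f[190:310,180:450],None,fx=2.9,fy=2.9)[:,:,::-1])
m=((hsv[:,:,1]<60)&(hsv[:,:,2]>90)).astype(np.uint8)
n,l,st,ce=cv2.connectedComponentsWithStats(m[200:310,330:440])
for k in range(1,n):
    if st[k,4]>60:
        uv=ce[k]+[330,200]; print(uv.round(1),st[k],inf(ray(c,[uv],.014)[0]).round(4))
```

```text
[398.8 253.8] [  21   20   74   76 1015] [ 0.0841 -0.0033]
[392.9 251. ] [ 56  44  15  15 144] [0.0746 0.0082]
[382.  264.5] [ 45  58  15  14 137] [ 0.0383 -0.0102]
```

View pics/t7.png

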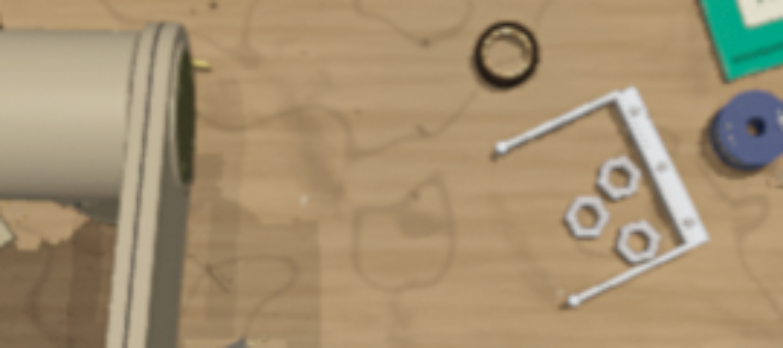

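All three nuts lie flat inside the frame: a (586,217), b (618,178), c (637,242). The tape and reel have not moved. I hand in.

```bash
python3 -c "
from h import *
print(env.close_job())"
```

```text
the job is handed in; nothing more can be done
None
```

I swept all three nuts flat into the catch frame in about 14 s and handed the job in; the last picture shows the tape roll and reel where they were, the arm hid most of the syringe but nothing went near it, and no verdict was returned.

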